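# Free the rolling pin from the lidded tub

### The job

Clear the stray spice tube from beside the rolling pin in the blue tub by standing it fully down in the free hole of the spice rack and letting go of it. Then get the rolling pin out through the mouth of the lid, which is shorter than the pin: tip it slantwise so that one end comes out first, then finish while still holding the pin in the gripper, still, over the tub, with the whole pin at least 5 cm above the lid and touching nothing else. Leave the other tubes and all other things where they are.

Things in the scene. Friction and masses are not known exactly. Their poses are not given: they have to be found in the camera images.
- tub: Blue plastic tub fixed to the shelf, 200 mm (its x) by 340 mm (its y), 84 mm high with its fixed white lid (206 x 346). Origin at the centre of its underside, z up. Inside 190 x 330 mm, floor 4 mm above the shelf. Two cradles at y = +70 and -70 (each 20 mm long in y, rails over x = -29 to -1 mm, 20.6 mm high) carry the rolling pin at x = -15 mm, parallel to the tub's y.
- mouth (a point): Centre of the rectangular mouth in the tub's lid, right above the tub's origin, at the lid's top face; axes as the tub's. The mouth is 150 mm along x and 205 mm along y. The lid is 4 mm thick: underside 80 mm, top 84 mm above the shelf.
- pin: Wooden rolling pin, a dowel 240 mm long along its own y, 26 mm diameter over the middle 140 mm, tapering to 18 mm at the ends, about 110 g; origin at its middle, on the axis. Starts level on the cradles, axis 30 mm above the shelf, body y = tub y, middle within 8 mm of the tub's in y: both ends lie under the lid. It can be shifted lengthwise and tipped 23 degrees.
- pin_end_a (a point): centre of the pin's end face at its own y = +120 mm
- pin_end_b (a point): centre of the pin's end face at its own y = -120 mm
- tube: Loose amber glass spice tube with a cork top, 20 mm diameter, 110 mm tall, about 40 g, the one that stands in the tub beside the rolling pin and sticks up through the mouth. Origin at the centre of its underside, z along its axis. It stands on the tub's floor (4 mm above the shelf) inside a small fixed socket ring.
- cup: The socket ring fixed on the tub's floor that holds the stray tube: 30 mm outer, 23 mm inner diameter, 20 mm high; centre at tub x = +45 mm, within 25 mm of the tub's middle in y. Origin at the centre of its underside.
- rack: Wooden rack block fixed on the shelf, 160 mm (its x) by 64 mm (its y), 55 mm high, with three round holes in a row along its x at -50, 0 and +50 mm, 23 mm diameter, 45 mm deep, chamfered by 3 mm. Two holes hold tubes, whose tops are 120 mm above the shelf; one is free. Origin at the centre of its underside.
- seat: Thin dark disc at the bottom of the rack's free hole, on the hole's axis: tells which hole is free and where it is. Origin 10 mm above the shelf, where the underside of a seated tube comes to rest.
- tube_l: one of the two glass tubes already in the rack, same shape as tube, leave in place; origin at the centre of its underside
- tube_r: the other tube already in the rack, likewise
- jug: glass measuring jug, 100 mm diameter, 130 high, handle on one side; leave alone; origin at the centre of its underside
- whisk: orange silicone whisk lying flat, 300 mm long, up to 62 mm high; leave alone; origin near its middle, underside
- jar: glass jar with metal lid, 76 mm diameter, 120 high; leave alone; origin underside centre
- can: food can, 68 mm diameter, 100 high; leave alone; origin underside centre
- bowl: white bowl, 130 mm diameter, 60 high; leave alone; origin underside centre

How it is judged (in metres and radians):
On the way, in this order (a step that is already met when the one before it is completed fails the run):
1. the stray tube stands fully down in the rack's free hole, let go, with the pin still in the tub (horizontal distance between tube and seat below 0.006 m and z of tube in the frame of seat below 0.006 m and angle between tube's own z axis and vertical below 0.15 rad and contact force between tube and the fingers below 0.1 N and height (world z) of each of pin_end_a, pin_end_b below 0.075 m), for 0.2 s.
2. the pin slants through the mouth: one end above the lid, the other still inside the tub below the lid (((height (world z) of pin_end_a above 0.1 m and height (world z) of pin_end_b below 0.075 m and x of pin_end_b in the frame of tub between -0.0975 and 0.0975 m and y of pin_end_b in the frame of tub between -0.1675 and 0.1675 m) or (height (world z) of pin_end_b above 0.1 m and height (world z) of pin_end_a below 0.075 m and x of pin_end_a in the frame of tub between -0.0975 and 0.0975 m and y of pin_end_a in the frame of tub between -0.1675 and 0.1675 m))), for 0.1 s.
At the end, for the whole second after the job is handed in: Tube released in the free rack hole (within 6 mm of its axis and of fully down, 0.15 rad of upright); pin held still by the fingers (over 1 N), both end centres over 130 mm above the shelf (46 mm above the lid), its middle over the tub, not touching the tub (horizontal distance between tube and seat below 0.006 m and z of tube in the frame of seat below 0.006 m and angle between tube's own z axis and vertical below 0.15 rad and x of pin in the frame of tub between -0.1 and 0.1 m and y of pin in the frame of tub between -0.17 and 0.17 m and height (world z) of each of pin_end_a, pin_end_b above 0.13 m and contact force between pin and the fingers above 1 N and contact force between pin and tub below 0.05 N and linear speed of pin below 0.03 m/s and angular speed of pin below 0.2 rad/s and contact force between tube and the fingers below 0.1 N); the arm keeps its last pose, push and grip.
It fails at once if another thing is disturbed (moved more than 20 mm) (distance of any of tube_l, tube_r, jug, whisk, jar, can, bowl from where it was at the start of the episode above 0.02 m).
It also fails if it takes over 64 s, if anything falls off the work surface, if the arm or the gripper's body presses on something with over 40 N, if the wrist force passes 120 N, or if a joint passes its speed limit or range.

### The arm

A 6-joint arm with a two-finger parallel gripper is mounted at the origin on the work surface. World frame = base frame: x ahead of the robot, y to its left, z up, the work surface at z = 0. Lengths are in mm, angles in rad, forces in N, time in s.
With the tool pointing down it reaches from about 350 to 975 mm from the base axis. Payload 7.1 kg.
Tool frame: the origin (TCP) lies midway between the tips of the shut fingers; the grasp point (between the pads) lies 19 mm behind it (ctrl.grasp_offset is the distance from the TCP to the grasp point, in mm); z points along the fingers, y is the line along which they close (so a half turn about z gives the same grasp; the last joint's range is limited). The gripper opens to 88 mm and grips with 3 to 60 N. Pads are 20 mm wide; open, the fingers measure 115 mm over their backs; the gripper's body (75 mm by 178 mm) begins 61 mm behind the grasp point.
Start: joints at [1.102, 0.423, 1.63, -0, 1.089, -0.019], TCP at [271.708, 562.832, 222.675] pointing down, gripper open.
Joint ranges: [-3, 3], [-0.9, 2.11], [0.09, 2.58], [-1.31, 4.45], [0.11, 2.69], [-2.54, 2.54]. Speed limits (rad/s): [2.39, 2.39, 3.01, 3.14, 3.14, 3.14].

### API

Orientations are given as a rotation vector (axis times angle).
In Python, from workcell import ctrl gives the robot as it stands. The module is installed in compiled form; this text tells all that it offers.
- The arm moves only by the tool servo_tool, never from a script. Its argument "rows" is a list of rows, each a list of 7 numbers: the turn, a rotation vector about the tool's x, y, z as a fraction of full scale, then the shift along the tool's x, y, z as a fraction of full scale, then the finger opening in mm, from 0 to 87.8. A call has 1 to 10 rows; each row is the pose to reach, as a shift and turn from the pose commanded when the call began, along the tool's axes at that moment; what a row does not reach only later rows make up. Full scale, the value 1, is 20 cm for a shift and 1.5 rad for a turn. A row lasts 1/8 s, in which the tool goes at most 62.5 mm and 10.7 degrees, less where a joint would pass 70% of its speed; a pose out of reach is approached as far as the arm can. A call with a number of a shift or a turn outside -1 to 1 is refused whole. A call with a gripper value outside its range is refused whole. The fingers move at their own pace and stop on an object; the grip force is fixed at half the most. Time passes only in rows, so rows that repeat a pose let the fingers close. It gives the time, the measured TCP pose, the force, the opening and the grip force at its end, in the units of the state.
- ctrl.get_obs(): the state, without advancing time (a new reading comes with each control period).
- ctrl.get_image(name): name is "scene" or "side" or "wrist"; returns (picture, depth): 400x640x3 uint8, red, green, blue; 400x640 float32, mm along the optical axis (not along the pixel's ray), 0 where there is no reading.
- ctrl.camera_info(name): a dict with "intrinsics" (3x3 intrinsics, pixels), "R" (3x3) and "t" (3): a world point X has camera coordinates R X + t. Camera axes: x right, y down, z forward; pixel columns grow to the right and rows downward; lengths in mm; the calibration is good to about 2 mm. The wrist camera is an equidistant fisheye: a pixel r from the principal point sees the ray r / f radians off the axis. A picture is of the moment at which its call begins: read the wrist's pose just before it. camera_info takes no time and is no camera call; for the wrist camera it gives the pose at the moment of the call.
- ctrl.close_job(): hands the job in; it is judged then, once.
The state is a dict: "t": time; "qpos": joint angles; "qvel": joint speeds; "joint_torque": joint torques, N m; "ee_pos": TCP position; "orientation": TCP orientation; "ft_force": force on the tool from outside, world axes, zero at the start; "moment": the same for the moment, N m; "width": finger opening in mm; "grasp_force": force on a finger pad.
Only numpy, scipy, OpenCV 4.12 (cv2) and the standard library are available. Lean on these libraries where they do the work, as an engineer would, in place of code of your own. Each camera call takes 0.05 s, during which the arm holds its last target. There are 200 camera calls.

## Working session

There is one attempt and no reset: what is moved stays moved. The work goes in short steps, Python scripts to look and compute and a tool call to move; the robot and the scene stay as the last step left them, time stands still between calls to the robot, and variables do not carry over. Pictures are saved under pics/ and viewed, at most 10 in all, crops included, and the job is handed in when it is done.

Besides the shell and the picture viewer there is one more tool, called after "Emit:" as name([rows], argument=value, ...), one row to a line, values as JSON. servo_tool: Moves the arm, as the interface text tells. Its arguments: {"type":"object","properties":{"rows":{"type":"array","items":{"type":"array","items":{"type":"number"}}}},"required":["rows"]}

```bash
mkdir -p pics
cat > h.py <<'E'
import numpy as np, cv2
from workcell import ctrl
from scipy.spatial.transform import Rotation as Ro
np.set_printoptions(suppress=True,precision=3)
def grab(name):
    ci=ctrl.camera_info(name); im,d=ctrl.get_image(name); return im,d,ci
def ray(ci,name,u,v):
    K=np.array(ci["intrinsics"]);R=np.array(ci["R"]);t=np.array(ci["t"])
    x=(u-K[0,2])/K[0,0];y=(v-K[1,2])/K[1,1]
    if name=="wrist":
        r=np.hypot(x,y); s=np.sin(r)/r if r>1e-9 else 1
        c=np.array([x*s,y*s,np.cos(r)])
    else: c=np.array([x,y,1.])
    return -R.T@t, R.T@c   # origin, dir
def onplane(ci,name,u,v,z):
    o,d=ray(ci,name,u,v); return o+d*(z-o[2])/d[2]
def cloud(ci,name,dep):
    K=np.array(ci["intrinsics"]);R=np.array(ci["R"]);t=np.array(ci["t"])
    v,u=np.mgrid[:400,:640]; x=(u-K[0,2])/K[0,0];y=(v-K[1,2])/K[1,1]
    if name=="wrist":
        r=np.hypot(x,y)+1e-9; x=x/r*np.tan(r); y=y/r*np.tan(r)
    c=np.stack([x*dep,y*dep,dep],-1); return (c-t)@R
E
cat > s1.py <<'E'
from h import *
ims=[]
o=ctrl.get_obs(); print(o["ee_pos"],o["orientation"],o["ft_force"])
for n in ["scene","side","wrist"]:
    im,d,ci=grab(n); cv2.imwrite(f"pics/{n}0.png",im[...,::-1]); np.savez(f"{n}0.npz",im=im,d=d,**ci)
    print(n,np.array(ci["intrinsics"]).ravel(),-np.array(ci["R"]).T@ci["t"],np.array(ci["R"]).ravel())
E
python3 s1.py
```

```text
[271.462 562.368 221.901] [-0.7   -3.062  0.002] [ 0.148 -0.736  0.344]
scene [419.874   0.    319.478   0.    419.874 191.979   0.      0.      1.   ] [1074.191  611.091  789.512] [-0.832  0.555 -0.015  0.379  0.548 -0.746 -0.406 -0.626 -0.666]
side [420.255   0.    324.39    0.    420.255 192.744   0.      0.      1.   ] [ 124.799 -508.58   919.726] [ 0.665 -0.747 -0.015 -0.59  -0.512 -0.625  0.459  0.424 -0.781]
wrist [309.707   0.    321.601   0.    309.707 193.679   0.      0.      1.   ] [213.055 591.025 384.102] [ 0.435  0.901 -0.     0.874 -0.422  0.243  0.219 -0.106 -0.97 ]
```

View pics/scene0.png

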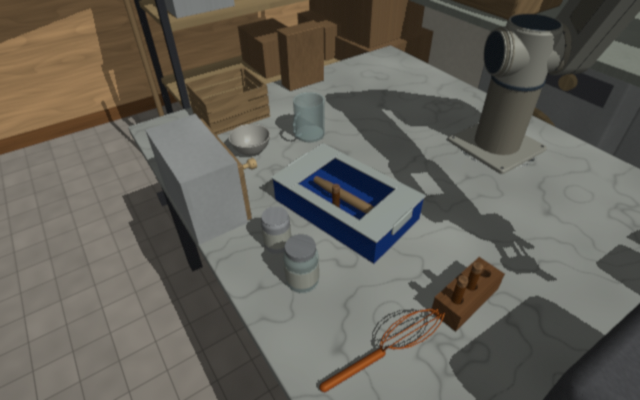

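View pics/side0.png

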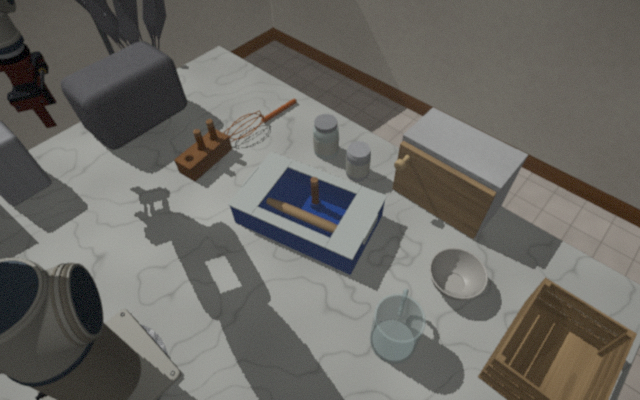

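The scene view shows the tub near (345,195) with the stray tube standing beside the pin at about (338,195), and the rack near (470,292). In the side view the rack is at (203,153) with its free hole at the left (190,157). The tube's top is at about (315,180).

```bash
cat > s2.py <<'E'
from h import *
for n in ["scene","side"]:
    z=np.load(n+"0.npz"); P=cloud(z,n,z["d"]); im=z["im"]; ok=z["d"]>0
    hsv=cv2.cvtColor(im,cv2.COLOR_RGB2HSV)
    reg=(P[...,0]>300)&(P[...,0]<950)&(P[...,1]>-350)&(P[...,1]<450)&ok
    def rect(m,tag):
        m=cv2.morphologyEx(m.astype(np.uint8),cv2.MORPH_OPEN,np.ones((2,2)))
        k,l,s,c=cv2.connectedComponentsWithStats(m)
        i=1+np.argmax(s[1:,4]); q=P[l==i]
        print(n,tag,s[i],cv2.minAreaRect(q[:,:2].astype(np.float32)),np.median(q[:,2]))
        return l==i
    rect(reg&(abs(P[...,2]-84)<6)&(hsv[...,1]<60),"lid")
    rect(reg&(abs(P[...,2]-55)<5)&(hsv[...,1]>90)&((hsv[...,0]<20)),"racktop")
    # amber/brown things: tubes and pin
    br=reg&(hsv[...,1]>80)&(hsv[...,0]<22)
    for lo,hi,t in [(100,130,"tops"),(15,60,"low")]:
        m=(br&(P[...,2]>lo)&(P[...,2]<hi)).astype(np.uint8)
        k,l,s,c=cv2.connectedComponentsWithStats(m)
        for i in range(1,k):
            if s[i,4]>8: q=P[l==i]; print(n,t,s[i],q.mean(0),q.min(0),q.max(0))
    print(n,"table z",np.median(P[reg&(abs(P[...,2])<15)][:,2]))
E
python3 s2.py
```

```text
scene lid [ 272  144  154   99 4347] ((679.301025390625, 248.31423950195312), (988.8300170898438, 415.20819091796875), 65.35049438476562) 83.03985027665772
scene racktop [ 436  259   69   60 1269] ((756.794921875, 434.0131530761719), (720.2350463867188, 98.23365020751953), 21.390838623046875) 54.07365383557113
scene tops [241 182   6  11  34] [ 806.019 -144.49   114.613] [ 800.966 -147.533  100.059] [ 810.966 -140.165  128.877]
scene tops [332 185   8   7  49] [619.378 -18.562 108.917] [611.083 -28.53  100.03 ] [625.134 -12.084 114.243]
scene tops [471 262  12  13 125] [530.839 343.43  113.606] [516.462 332.254 100.282] [538.11  351.63  121.247]
scene tops [456 275  12  14 129] [580.194 349.582 114.013] [568.147 338.922 100.254] [587.579 357.713 122.133]
scene low [315 178  18  15 119] [ 586.042 -118.363   35.497] [ 572.168 -151.762   24.597] [596.862 -88.242  42.852]
scene low [340 189  32  23 271] [559.754 -14.95   37.219] [539.138 -70.684  24.142] [577.169  32.641  45.494]
scene low [246 203   5  13  40] [ 805.75 -144.72   38.18] [ 801.323 -147.204   16.224] [ 809.932 -141.878   5
[... 805 characters left out ...]
de tops [311 178   7   8  42] [610.449 -23.963 111.389] [603.701 -31.153 100.16 ] [619.779 -14.812 117.091]
side low [260  99  36  23 113] [812.381 328.896  18.867] [740.62  317.795  15.034] [887.871 341.021  38.556]
side low [ 175  130   56   49 1264] [513.765 327.98   46.223] [443.185 297.833  15.066] [621.444 380.93   59.651]
side low [394 177  67  50 631] [ 797.367 -259.18    38.074] [ 793.04  -349.475   15.127] [ 800.704 -148.02    59.788]
side low [313 195   5   8  23] [607.655 -26.104  40.923] [604.996 -31.463  24.411] [612.562 -20.297  57.39 ]
side low [267 199  69  33 490] [551.535 -38.946  39.881] [ 522.039 -124.422   28.326] [581.382  69.465  46.939]
side table z 0.715469616772082
```

```bash
python3 -c "
import cv2,numpy as np
a=cv2.imread('pics/scene0.png');b=cv2.imread('pics/side0.png')
A=cv2.resize(a[140:270,260:430],None,fx=4,fy=4,interpolation=2)[:, :400*2]
t=[cv2.resize(x,(400,300),interpolation=2) for x in (a[150:255,270:410],a[245:335,425:545],b[155:260,230:370],b[110:188,165:269])]
cv2.imwrite('pics/m0.png',np.vstack([np.hstack(t[:2]),np.hstack(t[2:])]))"
```

```text
(no output)
```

View pics/m0.png

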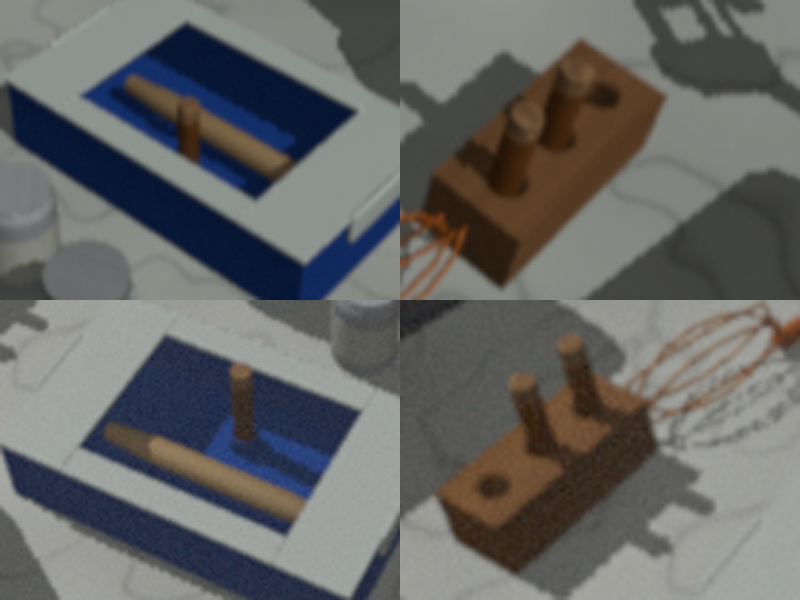

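```bash
cat >> h.py <<'E'
def down(psi): # tool y at yaw psi deg, z down
    c,s=np.cos(np.radians(psi)),np.sin(np.radians(psi))
    return np.array([[-s,c,0],[c,s,0],[0,0,-1.]]).T
def delta(p,Rt=None,p0=None,R0=None):
    o=ctrl.get_obs(); p0=np.array(o["ee_pos"]) if p0 is None else np.array(p0)
    R0=Ro.from_rotvec(o["orientation"]).as_matrix() if R0 is None else R0
    Rt=R0 if Rt is None else Rt
    return np.r_[Ro.from_matrix(R0.T@Rt).as_rotvec()/1.5, R0.T@(np.array(p)-p0)/200]
E
python3 -c "
from h import *
print(delta([560,140,330],down(100)),np.linalg.norm(np.array([560,140,330])-ctrl.get_obs()['ee_pos']))"
```

```text
[-0.001 -0.    -0.416 -2.217 -1.276 -0.538] 522.8091991452568
```

Emit:
servo_tool([
  [0, 0, -0.1, -0.25, -0.15, -0.25, 60],
  [0, 0, -0.2, -0.5, -0.3, -0.4, 60],
  [0, 0, -0.25, -0.75, -0.45, -0.5, 60],
  [0, 0, -0.3, -1, -0.6, -0.54, 60],
  [0, 0, -0.3, -1, -0.6, -0.54, 60],
])

```text
t: 0.78
ee_pos: [401.3, 365.4, 331.7]
orientation: [0.004, 3.14, 0.001]
ft_force: [-0.4, -0.9, -0.8]
width: 59.9
grasp_force: 0.0
```

```bash
python3 -c "
from h import *
print(delta([560,140,330],down(100)))"
```

```text
[ 0.     0.001 -0.118 -0.797 -1.125  0.009]
```

Emit:
servo_tool([
  [0, 0, -0.05, -0.2, -0.3, 0, 40],
  [0, 0, -0.12, -0.4, -0.55, 0, 40],
  [0, 0, -0.12, -0.6, -0.8, 0, 40],
  [0, 0, -0.12, -0.8, -1, 0, 40],
  [0, 0, -0.12, -0.8, -1, 0, 40],
  [0, 0, -0.12, -0.8, -1, 0, 40],
])

```text
t: 1.52
ee_pos: [559.3, 168.3, 329.9]
orientation: [0.281, -3.127, -0.001]
ft_force: [-0.1, -0.5, -0.3]
width: 40.0
grasp_force: 0.0
```

```bash
cat > s3.py <<'E'
from h import *
import sys
n="wrist";tag=sys.argv[1]
o=ctrl.get_obs(); print(o["ee_pos"],o["orientation"])
im,d,ci=grab(n); cv2.imwrite(f"pics/w{tag}.png",im[...,::-1]); np.savez(f"w{tag}.npz",im=im,d=d,**ci)
E
python3 s3.py 1
```

```text
[559.255 168.271 329.933] [ 0.281 -3.127 -0.001]
```

View pics/w1.png

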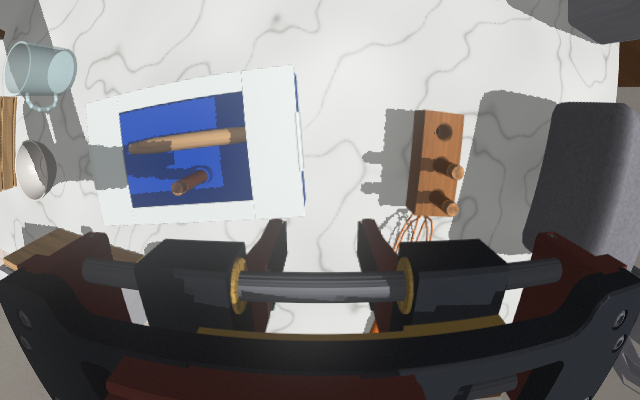

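The wrist view shows the mouth spanning about (120..252, 92..207), the stray tube's top at (178,188), the free hole at (444,131), and the rack tubes' tops at (457,173) and (453,210). The pin runs from (130,147) to (245,135).

```bash
cat > s4.py <<'E'
from h import *
n="wrist"; z=np.load("w1.npz"); im=z["im"]; ci=z; hsv=cv2.cvtColor(im,cv2.COLOR_RGB2HSV)
P=cloud(ci,n,z["d"])
# mouth: non-white region enclosed by the lid
m=((hsv[...,1]>75)).astype(np.uint8); m[:, :110]=0; m[:,262:]=0; m[:80]=0; m[215:]=0
m=cv2.morphologyEx(m,cv2.MORPH_CLOSE,np.ones((5,5)))
k,l,s,c=cv2.connectedComponentsWithStats(m); i=1+np.argmax(s[1:,4])
cn=max(cv2.findContours((l==i).astype(np.uint8),0,1)[0],key=cv2.contourArea)[:,0]
W=np.array([onplane(ci,n,u,v,84)[:2] for u,v in cn]).astype(np.float32)
(cx,cy),(w,h),a=cv2.minAreaRect(W); print("mouth",cx,cy,w,h,a)
# hole: dark blob on rack top
g=im[100:160,415:470].sum(2); mm=(g<110).astype(np.uint8)
k,l,s,c=cv2.connectedComponentsWithStats(mm)
for j in range(1,k):
    if s[j,4]>25: u,v=c[j]+[415,100]; print("dark",s[j],u,v,onplane(ci,n,u,v,55))
# rack top depth pts
q=P[100:220,405:475].reshape(-1,3); q=q[abs(q[:,2]-55)<4]; print("racktop",cv2.minAreaRect(q[:,:2].astype(np.float32)),np.median(q[:,2]))
# tops by depth: rack tubes & stray
for nm,(r0,r1,c0,c1),zt in [("stray",(165,200,165,212),114),("t1",(155,185,430,470),120),("t2",(190,220,430,470),120)]:
    q=P[r0:r1,c0:c1].reshape(-1,3); q=q[(q[:,2]>zt-5)&(q[:,2]<zt+8)]
    e=cv2.minEnclosingCircle(q[:,:2].astype(np.float32)); print(nm,len(q),q.mean(0),e)
q=P[120:165,120:250].reshape(-1,3); hh=hsv[120:165,120:250].reshape(-1,3)
q=q[(q[:,2]>22)&(q[:,2]<55)&(hh[:,0]<25)&(hh[:,1]>60)]
v=cv2.fitLine(q[:,:2].astype(np.float32),cv2.DIST_HUBER,0,.1,.1).ravel();print("pin",len(q),v,np.degrees(np.arctan2(v[1],v[0])),q.max(0),q.min(0))
E
python3 s4.py
```

```text
mouth 573.11376953125 -34.81879425048828 148.655517578125 202.87855529785156 14.031811714172363
racktop ((527.7689819335938, 342.42889404296875), (161.3529510498047, 65.97019958496094), 7.182785987854004) 55.14925927834712
stray 147 [615.408 -20.217 113.635] ((616.171630859375, -21.259822845458984), 10.199166297912598)
t1 160 [527.326 341.209 119.685] ((527.7752075195312, 342.137451171875), 9.788555145263672)
t2 160 [576.167 347.659 119.645] ((576.4087524414062, 348.8845520019531), 10.1223783493042)
pin 1227 [  0.223  -0.975 556.872 -37.996] -77.13095 [590.766  47.677  44.986] [ 530.252 -157.601   32.428]
```

```bash
python3 -c "
from h import *
print(delta([616,-21,150],down(98)))"
```

```text
[ 0.    -0.001  0.027 -0.112 -0.986  0.9  ]
```

Emit:
servo_tool([
  [0, 0, 0.03, -0.03, -0.25, 0.2, 40],
  [0, 0, 0.03, -0.06, -0.5, 0.4, 40],
  [0, 0, 0.03, -0.09, -0.75, 0.6, 40],
  [0, 0, 0.03, -0.112, -0.95, 0.75, 40],
  [0, 0, 0.03, -0.112, -0.986, 0.88, 40],
  [0, 0, 0.027, -0.112, -0.986, 0.9, 40],
  [0, 0, 0.027, -0.112, -0.986, 0.9, 40],
])

```text
t: 2.45
ee_pos: [617.0, -20.5, 151.3]
orientation: [-0.222, 3.134, 0.0]
ft_force: [0.8, 0.2, 0.4]
width: 40.2
grasp_force: 0.0
```

```bash
python3 s3.py 2
cat > s5.py <<'E'
from h import *
n="wrist"; z=np.load("w2.npz"); P=cloud(z,n,z["d"]); hsv=cv2.cvtColor(z["im"],cv2.COLOR_RGB2HSV)
q=P.reshape(-1,3); h=hsv.reshape(-1,3)
near=np.hypot(q[:,0]-616,q[:,1]+21)<25
for lo,hi in [(108,120),(85,100),(60,80)]:
    s=q[near&(q[:,2]>lo)&(q[:,2]<hi)]
    if len(s)>5: print(lo,len(s),s.mean(0),cv2.minEnclosingCircle(s[:,:2].astype(np.float32)))
s=q[(q[:,2]>22)&(q[:,2]<50)&(h[:,0]<25)&(h[:,1]>60)&(q[:,0]<600)&(q[:,0]>500)&(abs(q[:,1]+35)<130)]
v=cv2.fitLine(s[:,:2].astype(np.float32),cv2.DIST_HUBER,0,.1,.1).ravel();print("pin",len(s),v,np.degrees(np.arctan2(v[1],v[0])),s.min(0),s.max(0))
print(delta([616,-21,80],down(98)))
E
python3 s5.py
```

```text
[617.015 -20.46  151.282] [-0.222  3.134  0.   ]
108 665 [615.071 -21.495 113.662] ((615.8668212890625, -21.282928466796875), 10.073721885681152)
85 113 [608.401 -22.454  93.013] ((613.5414428710938, -22.14405059814453), 9.620258331298828)
60 125 [608.322 -22.484  70.03 ] ((613.8834228515625, -21.77682876586914), 9.45499324798584)
pin 6073 [  0.244  -0.97  559.331 -40.382] -75.883064 [ 523.821 -159.467   31.161] [595.177  73.33   44.779]
[-0.     0.001  0.001  0.008 -0.001  0.359]
```

View pics/w2.png

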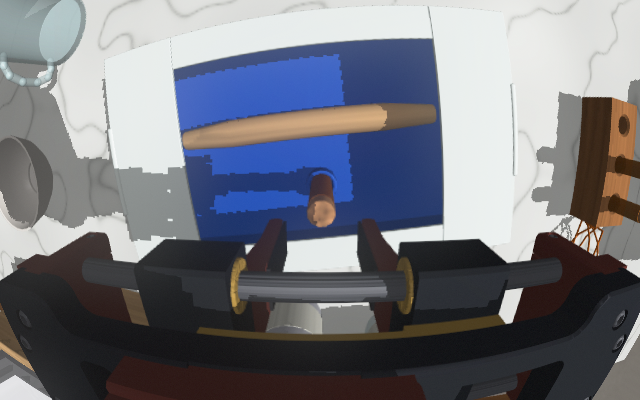

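The tube's top at (321,212) lies centred between the open fingers. The pin runs from (185,138) to (435,112). I'll go down, grip and lift.

Emit:
servo_tool([
  [0, 0, 0, 0.006, 0, 0.2, 40],
  [0, 0, 0, 0.006, -0.002, 0.355, 40],
  [0, 0, 0, 0.006, -0.002, 0.355, 40],
  [0, 0, 0, 0.006, -0.002, 0.355, 10],
  [0, 0, 0, 0.006, -0.002, 0.355, 10],
  [0, 0, 0, 0.006, -0.002, 0.355, 10],
  [0, 0, 0, 0.006, -0.002, 0.355, 10],
  [0, 0, 0, 0.006, -0.002, 0.355, 10],
])

```text
t: 3.5
ee_pos: [617.1, -22.7, 81.3]
orientation: [-0.219, 3.131, -0.0]
ft_force: [-0.8, 0.9, 7.5]
width: 19.4
grasp_force: 30.0
```

Emit:
servo_tool([
  [0, 0, 0, 0, 0, -0.1, 10],
  [0, 0, 0, 0, 0, -0.3, 10],
  [0, 0, 0, 0, 0, -0.6, 10],
  [0, 0, 0, 0, 0, -0.75, 10],
  [0, 0, 0, 0, 0, -0.75, 10],
])

```text
t: 4.12
ee_pos: [617.5, -22.9, 233.7]
orientation: [-0.219, 3.128, -0.001]
ft_force: [-0.0, -0.2, -2.0]
width: 19.7
grasp_force: 30.0
```

```bash
python3 -c "
from h import *
print(delta([478.5,336,231],down(97.5)))"
```

```text
[-0.001  0.004  0.006  0.439  1.874  0.008]
```

Emit:
servo_tool([
  [0, 0, 0, 0.06, 0.2, 0, 10],
  [0, 0, 0, 0.12, 0.45, 0, 10],
  [0, 0, 0, 0.18, 0.7, 0, 10],
  [0, 0, 0, 0.24, 0.95, 0, 10],
  [0, 0, 0, 0.25, 1, 0, 10],
])

```text
t: 4.75
ee_pos: [536.5, 170.3, 228.5]
orientation: [0.224, -3.131, 0.001]
ft_force: [0.8, -0.3, -0.6]
width: 19.2
grasp_force: 30.0
```

Emit:
servo_tool([
  [0, 0, 0, 0.06, 0.25, 0, 10],
  [0, 0, 0.006, 0.12, 0.5, 0, 10],
  [0, 0, 0.006, 0.18, 0.7, 0, 10],
  [0, 0, 0.006, 0.18, 0.7, 0, 10],
  [0, 0, 0.006, 0.18, 0.7, 0, 10],
])

```text
t: 5.38
ee_pos: [483.5, 300.9, 229.0]
orientation: [0.205, -3.134, 0.002]
ft_force: [0.2, -0.2, -0.2]
width: 19.4
grasp_force: 30.0
```

```bash
python3 s3.py 3
cat > s6.py <<'E'
from h import *
n="wrist"; z=np.load("w3.npz"); im=z["im"]; P=cloud(z,n,z["d"])
q=P.reshape(-1,3); 
s=q[(abs(q[:,2]-55)<3)&(q[:,0]>430)&(q[:,0]<620)&(q[:,1]>290)&(q[:,1]<400)]
print("rack",len(s),cv2.minAreaRect(s[:,:2].astype(np.float32)))
for t in [(527.5,342),(577,348)]:
    s=q[(q[:,2]>115)&(q[:,2]<124)&(np.hypot(q[:,0]-t[0],q[:,1]-t[1])<16)]
    if len(s)>5: print(len(s),s.mean(0),cv2.minEnclosingCircle(s[:,:2].astype(np.float32)))
# held tube
e=ctrl.get_obs()["ee_pos"]
d=np.hypot(q[:,0]-e[0],q[:,1]-e[1])<22
for lo,hi in [(150,165),(165,185),(185,205)]:
    s=q[d&(q[:,2]>lo)&(q[:,2]<hi)]
    if len(s)>5: print("held",lo,len(s),s.min(0),s.max(0))
# hole: points well below rack top near expected place
s=q[(q[:,2]<45)&(np.hypot(q[:,0]-478.5,q[:,1]-336)<20)]; print("hole",len(s), s.mean(0) if len(s) else "")
s=q[(q[:,2]<13)&(q[:,2]>5)&(np.hypot(q[:,0]-478.5,q[:,1]-336)<20)]; print("seat",len(s), s.mean(0) if len(s) else "")
print(delta([478.5,336,231],down(97.5)))
E
python3 s6.py
```

```text
[483.546 300.935 229.039] [ 0.205 -3.134  0.002]
rack 3508 ((521.0404052734375, 342.83428955078125), (147.9718475341797, 63.94012451171875), 7.661724090576172)
76 [521.899 346.556 119.573] ((521.877685546875, 347.1513366699219), 7.063855171203613)
held 150 78 [472.457 291.194 154.265] [481.622 310.232 164.766]
held 165 166 [472.503 291.094 165.211] [481.726 310.056 184.925]
held 185 228 [472.409 290.431 185.003] [482.303 309.963 204.967]
hole 285 [482.551 339.757  18.039]
seat 171 [481.116 338.528  10.818]
[-0.001 -0.    -0.001  0.003  0.178 -0.009]
```

View pics/w3.png

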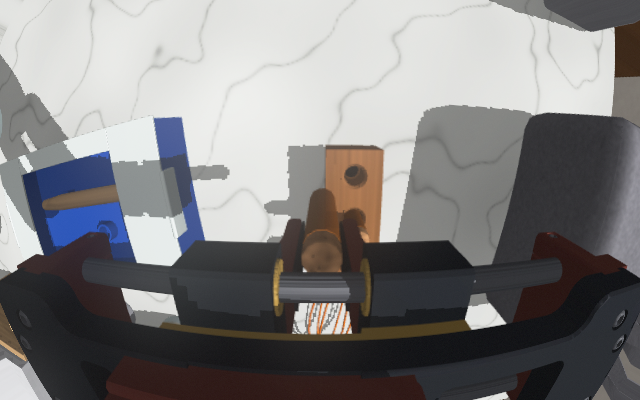

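The hole is at (356,175) and the held tube is upright between the fingers at (322,240). I'll refine the hole's centre.

```bash
cat > s7.py <<'E'
from h import *
n="wrist"; z=np.load("w3.npz"); P=cloud(z,n,z["d"])
m=np.zeros((400,640),np.uint8)
sub=(P[150:205,330:380,2]<52.5); m[150:205,330:380]=sub
k,l,s,c=cv2.connectedComponentsWithStats(m)
for j in range(1,k):
    if s[j,4]<30: continue
    cn=cv2.findContours((l==j).astype(np.uint8),0,1)[0][0][:,0]
    W=np.array([onplane(z,n,u,v,53)[:2] for u,v in cn],np.float32)
    print(s[j],c[j],cv2.minEnclosingCircle(W),cv2.fitEllipse(W))
g=cv2.cvtColor(z["im"],cv2.COLOR_RGB2GRAY)[163:188,343:369]; 
mm=(g<75).astype(np.uint8); ys,xs=np.nonzero(mm); print(len(xs),xs.mean()+343,ys.mean()+163, onplane(z,n,xs.mean()+343,ys.mean()+163,55))
E
python3 s7.py
```

```text
[343 165  24  22 359] [353.855 175.747] ((477.90130615234375, 336.7469482421875), 13.231813430786133) ((478.0135498046875, 336.2913513183594), (23.311994552612305, 23.494131088256836), 166.5014190673828)
140 352.5785714285714 174.2 [476.038 334.238  55.   ]
```

```bash
python3 -c "
from h import *
print(delta([479.2,336.6,231],down(97.5)))"
```

```text
[-0.001 -0.    -0.001 -0.     0.181 -0.009]
```

Emit:
servo_tool([
  [0, 0, 0, 0, 0.1, 0, 10],
  [0, 0, 0, 0, 0.181, 0, 10],
  [0, 0, 0, 0, 0.181, 0.15, 10],
  [0, 0, 0, 0, 0.181, 0.3, 10],
  [0, 0, 0, 0, 0.181, 0.43, 10],
  [0, 0, 0, 0, 0.181, 0.43, 10],
  [0, 0, 0, 0, 0.181, 0.43, 10],
])

```text
t: 6.3
ee_pos: [479.2, 338.7, 144.5]
orientation: [-0.205, 3.134, 0.001]
ft_force: [-0.4, -0.2, -0.2]
width: 19.3
grasp_force: 30.0
```

```bash
python3 -c "
from h import *
print(delta([479.2,336.6,87.3],down(97.5)))"
```

```text
[ 0.     0.001  0.     0.002 -0.01   0.286]
```

Emit:
servo_tool([
  [0, 0, 0, 0.001, -0.01, 0, 10],
  [0, 0, 0, 0.001, -0.01, 0.05, 10],
  [0, 0, 0, 0.001, -0.01, 0.1, 10],
  [0, 0, 0, 0.001, -0.01, 0.15, 10],
  [0, 0, 0, 0.001, -0.01, 0.15, 10],
])

```text
t: 6.92
ee_pos: [478.1, 335.4, 112.4]
orientation: [0.205, -3.133, 0.002]
ft_force: [-0.0, -0.6, -0.2]
width: 19.3
grasp_force: 30.0
```

Emit:
servo_tool([
  [0, 0, 0, 0, 0.003, 0.04, 10],
  [0, 0, 0, 0, 0.003, 0.08, 10],
  [0, 0, 0, 0, 0.003, 0.11, 10],
  [0, 0, 0, 0, 0.003, 0.125, 10],
  [0, 0, 0, 0, 0.003, 0.125, 10],
])

```text
t: 7.55
ee_pos: [478.6, 336.4, 88.4]
orientation: [0.205, -3.134, 0.0]
ft_force: [0.1, -0.1, -0.1]
width: 19.3
grasp_force: 30.0
```

Emit:
servo_tool([
  [0, 0, 0, 0, 0, 0.008, 10],
  [0, 0, 0, 0, 0, 0.008, 36],
  [0, 0, 0, 0, 0, 0.008, 36],
  [0, 0, 0, 0, 0, 0.008, 36],
  [0, 0, 0, 0, 0, 0.008, 36],
  [0, 0, 0, 0, 0, -0.2, 36],
  [0, 0, 0, 0, 0, -0.5, 36],
  [0, 0, 0, 0, 0, -0.5, 36],
])

```text
t: 8.55
ee_pos: [481.3, 338.3, 193.5]
orientation: [-0.205, 3.127, 0.007]
ft_force: [0.2, 0.0, -0.4]
width: 36.1
grasp_force: 0.0
```

```bash
cat > s8.py <<'E'
from h import *
for n in ["scene","side"]:
    im,d,ci=grab(n); P=cloud(ci,n,d).reshape(-1,3); 
    h=cv2.cvtColor(im,cv2.COLOR_RGB2HSV).reshape(-1,3)
    for x,y in [(478.2,336.2),(527.5,342),(577,348.5)]:
        s=P[(np.hypot(P[:,0]-x,P[:,1]-y)<16)&(P[:,2]>100)&(P[:,2]<160)&(d.ravel()>0)&(h[:,1]>80)]
        if len(s): print(n,len(s),s.mean(0),np.percentile(s[:,2],97))
E
python3 s8.py
```

```text
scene 93 [482.854 337.881 113.406] 120.54550869909727
scene 121 [530.769 343.307 113.955] 121.05722303582391
scene 129 [580.144 349.682 114.064] 120.9616856501005
side 61 [474.878 331.923 113.772] 122.64831725246133
side 58 [523.481 337.81  114.241] 122.4382308219919
side 50 [573.104 343.966 113.88 ] 123.0346276597127
```

Tube is seated (top at 120 mm, like its neighbours). Next, the pin.

```bash
python3 -c "
from h import *
print(ctrl.get_obs()['qpos']); print(delta([558,-38,230],down(14)))"
cat > pin.py <<'E'
from h import *
import sys
z=np.load(sys.argv[1]); n="wrist"; P=cloud(z,n,z["d"]); h=cv2.cvtColor(z["im"],cv2.COLOR_RGB2HSV).reshape(-1,3)
q=P.reshape(-1,3)-[573.1,-34.8,0]; a=np.radians(14); X=q[:,0]*np.cos(a)+q[:,1]*np.sin(a); Y=-q[:,0]*np.sin(a)+q[:,1]*np.cos(a)
m=(abs(X+15)<18)&(abs(Y)<150)&(q[:,2]>10)&(q[:,2]<52)&(h[:,0]<25)&(h[:,1]>50)
print("Y range",np.percentile(Y[m],[0.2,1,99,99.8]))
for y in range(-125,126,10):
    s=m&(abs(Y-y)<5)
    if s.sum()>5: print(y,s.sum(),"x %.1f..%.1f top %.1f"%(*np.percentile(X[s],[2,98]),np.percentile(q[s,2],98)))
E
python3 pin.py w2.npz
```

```text
[ 0.592  0.405  1.747  0.     0.988 -1.109]
[ 0.001  0.     0.971 -0.149 -1.908 -0.205]
Y range [-122.396 -118.771  110.312  113.533]
-125 46 x -22.0..-7.6 top 39.6
-115 158 x -22.8..-6.1 top 40.5
-105 189 x -23.5..-5.4 top 41.1
-95 198 x -24.2..-5.4 top 42.0
-85 228 x -25.2..-4.1 top 43.1
-75 255 x -25.9..-3.6 top 43.4
-65 273 x -26.0..-3.3 top 43.7
-55 283 x -26.1..-3.5 top 43.4
-45 289 x -26.1..-3.3 top 43.8
-35 292 x -26.3..-3.3 top 43.5
-25 290 x -26.0..-3.6 top 43.8
-15 300 x -26.3..-3.5 top 43.8
-5 300 x -26.2..-3.4 top 43.9
5 306 x -26.2..-3.3 top 43.5
15 303 x -26.2..-3.3 top 43.6
25 299 x -26.4..-3.7 top 43.7
35 305 x -26.5..-3.3 top 43.7
45 303 x -26.4..-3.4 top 43.7
55 297 x -26.3..-3.2 top 43.8
65 284 x -26.1..-3.5 top 43.6
75 257 x -25.6..-4.1 top 43.0
85 238 x -25.0..-5.0 top 42.1
95 201 x -23.7..-5.9 top 41.5
105 181 x -23.2..-7.1 top 40.9
115 69 x -22.9..-7.9 top 39.9
```

Emit:
servo_tool([
  [0, 0, 0.1, 0, -0.15, -0.2, 50],
  [0, 0, 0.2, -0.05, -0.35, -0.2, 50],
  [0, 0, 0.3, -0.1, -0.55, -0.2, 50],
  [0, 0, 0.42, -0.12, -0.75, -0.2, 50],
  [0, 0, 0.54, -0.14, -0.95, -0.2, 50],
  [0, 0, 0.66, -0.14, -1, -0.2, 50],
  [0, 0, 0.78, -0.14, -1, -0.2, 50],
  [0, 0, 0.9, -0.14, -1, -0.2, 50],
  [0, 0, 0.971, -0.14, -1, -0.2, 50],
  [0, 0, 0.971, -0.14, -1, -0.2, 50],
])

```text
t: 9.9
ee_pos: [531.6, 141.6, 226.9]
orientation: [-1.931, -2.476, 0.004]
ft_force: [-0.1, 0.3, 0.8]
width: 50.3
grasp_force: 0.0
```

```bash
python3 -c "
from h import *
print(delta([559.6,-42.8,150],down(14)))"
```

```text
[-0.002 -0.     0.001 -0.928 -0.087  0.385]
```

Emit:
servo_tool([
  [0, 0, 0, -0.25, -0.03, 0.1, 50],
  [0, 0, 0, -0.5, -0.06, 0.2, 50],
  [0, 0, 0, -0.75, -0.087, 0.3, 50],
  [0, 0, 0, -0.928, -0.087, 0.385, 50],
  [0, 0, 0, -0.928, -0.087, 0.385, 50],
  [0, 0, 0, -0.928, -0.087, 0.385, 50],
])

```text
t: 10.65
ee_pos: [560.2, -42.0, 151.2]
orientation: [-1.932, -2.476, 0.001]
ft_force: [-0.5, -0.2, 0.6]
width: 50.0
grasp_force: 0.0
```

```bash
python3 s3.py 4; python3 pin.py w4.npz|head -1; python3 -c "
from h import *
print(delta([559.6,-42.8,14],down(14)))"
```

```text
[560.202 -42.008 151.215] [-1.932 -2.476  0.001]
Y range [-86.074 -83.174 105.611 107.659]
[-0.    -0.     0.001 -0.005 -0.005  0.688]
```

View pics/w4.png

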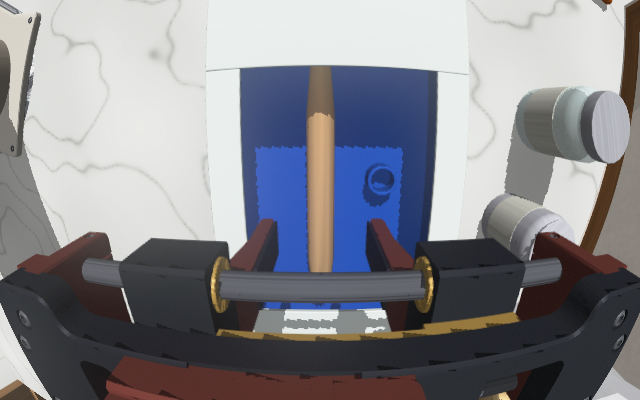

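The pin lies centred between the fingers (u≈320 at rows 65–270), and the empty socket is at (382,180). Going down to grasp.

Emit:
servo_tool([
  [0, 0, 0, -0.005, -0.005, 0.2, 44],
  [0, 0, 0, -0.005, -0.005, 0.4, 44],
  [0, 0, 0, -0.005, -0.005, 0.55, 44],
  [0, 0, 0, -0.005, -0.005, 0.65, 44],
  [0, 0, 0, -0.005, -0.005, 0.685, 44],
  [0, 0, 0, -0.005, -0.005, 0.685, 44],
  [0, 0, 0, -0.005, -0.005, 0.685, 44],
])

```text
t: 11.58
ee_pos: [560.8, -43.7, 15.7]
orientation: [1.932, 2.475, 0.001]
ft_force: [1.1, 0.0, -0.3]
width: 44.5
grasp_force: 0.0
```

Emit:
servo_tool([
  [0, 0, 0, 0, 0, 0.008, 15],
  [0, 0, 0, 0, 0, 0.008, 15],
  [0, 0, 0, 0, 0, 0.008, 15],
  [0, 0, 0, 0, 0, 0.008, 15],
  [0, 0, 0, 0, 0, 0.008, 15],
])

```text
t: 12.2
ee_pos: [559.4, -43.7, 13.2]
orientation: [-1.933, -2.476, 0.001]
ft_force: [-3.8, -2.0, 6.0]
width: 25.0
grasp_force: 30.0
```

Emit:
servo_tool([
  [0, 0, 0, 0, 0, -0.04, 15],
  [0, 0, 0, 0, 0, -0.09, 15],
  [0, 0, 0, 0, 0, -0.13, 15],
  [0, 0, 0, -0.05, 0, -0.13, 15],
  [0, 0, 0, -0.1, 0, -0.13, 15],
  [0, 0, 0, -0.14, 0, -0.13, 15],
  [0, 0, 0, -0.14, 0, -0.13, 15],
])

```text
t: 13.08
ee_pos: [566.7, -71.7, 38.8]
orientation: [-1.935, -2.475, 0.0]
ft_force: [-0.1, 1.3, -1.0]
width: 25.2
grasp_force: 30.0
```

```bash
cat > s9.py <<'E'
from h import *
import sys
for n in sys.argv[1:]:
    im,d,ci=grab(n); P=cloud(ci,n,d).reshape(-1,3); h=cv2.cvtColor(im,cv2.COLOR_RGB2HSV).reshape(-1,3)
    q=P-[573.1,-34.8,0]; a=np.radians(14); X=q[:,0]*np.cos(a)+q[:,1]*np.sin(a); Y=-q[:,0]*np.sin(a)+q[:,1]*np.cos(a)
    m=(abs(X+15)<22)&(abs(Y)<200)&(P[:,2]>8)&(P[:,2]<300)&(h[:,0]<22)&(h[:,0]>6)&(h[:,1]>60)&(h[:,2]>60)&(d.ravel()>0)
    print(n,m.sum(),"Y",np.percentile(Y[m],[1,99]))
    for y in range(-170,180,20):
        s=m&(abs(Y-y)<6)
        if s.sum()>3: print("  ",y,s.sum(),"X %.0f z %.0f..%.0f"%(np.median(X[s]),*np.percentile(P[s,2],[5,95])))
E
python3 s9.py wrist scene
```

```text
wrist 17142 Y [-78.701  83.285]
   -90 15 X -25 z 59..62
   -70 757 X -14 z 61..68
   -50 10 X -2 z 58..111
   -30 1141 X -14 z 60..68
   -10 3262 X -13 z 63..147
   10 1389 X -14 z 61..69
   30 1475 X -14 z 60..68
   50 1308 X -14 z 60..68
   70 1034 X -14 z 59..66
   90 114 X -15 z 59..65
scene 337 Y [-31.654  83.961]
   -30 23 X -7 z 58..83
   -10 37 X -6 z 54..67
   10 34 X -7 z 54..68
   30 38 X -6 z 53..68
   50 36 X -7 z 54..67
   70 32 X -9 z 55..65
```

Emit:
servo_tool([
  [0, 0.05, 0, 0.006, 0, -0.03, 15],
  [0, 0.1, 0, 0.012, 0, -0.05, 15],
  [0, 0.15, 0, 0.018, 0, -0.075, 15],
  [0, 0.2, 0, 0.025, 0, -0.1, 15],
  [0, 0.235, 0, 0.03, 0, -0.11, 15],
  [0, 0.235, 0, 0.03, 0, -0.11, 15],
  [0, 0.235, 0, 0.03, 0, -0.11, 15],
])

```text
t: 14.05
ee_pos: [565.0, -64.7, 60.9]
orientation: [-1.752, -2.245, -0.311]
ft_force: [-0.8, 0.3, -1.4]
width: 25.1
grasp_force: 30.0
```

```bash
python3 s9.py wrist scene; python3 s3.py 5
```

```text
wrist 17086 Y [-78.15   74.954]
   -70 812 X -14 z 69..78
   -50 1639 X -12 z 165..170
   -30 1696 X -14 z 83..164
   -10 1349 X -14 z 91..100
   10 1505 X -14 z 98..107
   30 1534 X -14 z 105..114
   50 1263 X -14 z 111..120
   70 939 X -14 z 119..125
scene 392 Y [-93.394  81.15 ]
   -90 14 X -7 z 60..70
   -70 13 X -8 z 68..141
   -50 27 X -18 z 160..171
   -30 25 X -6 z 81..94
   -10 30 X -6 z 85..100
   10 28 X -5 z 91..106
   30 33 X -6 z 99..114
   50 33 X -6 z 104..118
   70 27 X -8 z 110..124
[565.022 -64.521  61.02 ] [-1.752 -2.245 -0.311]
```

View pics/w5.png

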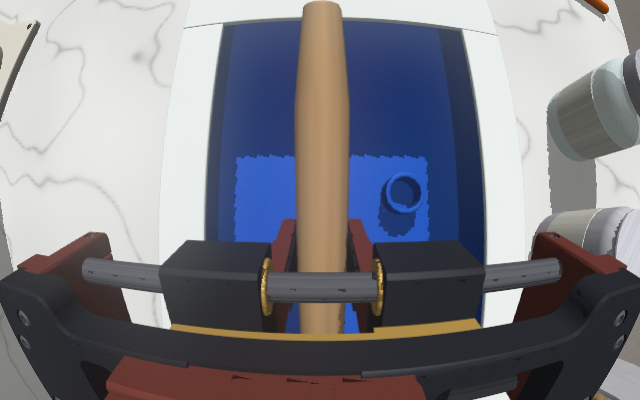

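The pin is slanted through the mouth: its upper end at (322,5) is over the lid's edge, and the socket at (404,192) is clear of it. I'll slide along the axis, then lift straight up.

Emit:
servo_tool([
  [0, 0, 0, 0.1, 0, 0, 15],
  [0, 0, 0, 0.22, 0, 0, 15],
  [0, 0, 0, 0.34, 0, 0, 15],
  [0, 0, 0, 0.34, 0, 0, 15],
  [0, 0, 0, 0.4, 0, -0.16, 15],
  [0, 0, 0, 0.46, 0, -0.33, 15],
  [0, 0, 0, 0.5, 0, -0.47, 15],
  [0, 0, 0, 0.51, 0, -0.5, 15],
  [0, 0, 0, 0.51, 0, -0.5, 15],
  [0, 0, 0, 0.51, 0, -0.5, 15],
])

```text
t: 15.45
ee_pos: [549.6, -5.5, 188.8]
orientation: [-1.751, -2.243, -0.31]
ft_force: [-0.2, 0.1, -2.1]
width: 25.6
grasp_force: 30.0
```

```bash
python3 s9.py wrist scene side; python3 s8.py; python3 -c "
from h import *
im,d,ci=grab('scene'); cv2.imwrite('pics/fin.png',im[...,::-1])
o=ctrl.get_obs();print(o['ee_pos'],o['t'],o['qvel'],o['grasp_force'])"
```

```text
wrist 17081 Y [-16.968 136.287]
   -10 804 X -15 z 196..205
   10 1554 X -12 z 293..298
   30 1766 X -15 z 211..293
   50 1386 X -15 z 218..228
   70 1511 X -15 z 225..235
   90 1555 X -15 z 232..242
   110 1271 X -15 z 239..248
   130 985 X -15 z 246..253
scene 575 Y [-65.065 141.568]
   -70 5 X -10 z 174..180
   -50 10 X -8 z 175..189
   -30 20 X -7 z 188..196
   -10 22 X -7 z 192..203
   10 41 X -16 z 286..299
   30 33 X -9 z 212..287
   50 42 X -5 z 207..226
   70 41 X -5 z 214..234
   90 46 X -5 z 221..240
   110 49 X -6 z 229..246
   130 41 X -7 z 238..251
side 603 Y [-81.842 136.404]
   -70 38 X -22 z 168..182
   -50 54 X -22 z 176..191
   -30 58 X -22 z 185..210
   -10 53 X -24 z 190..206
   70 9 X -18 z 232..237
   90 51 X -22 z 230..244
   110 43 X -22 z 236..247
   130 36 X -22 z 244..254
scene 94 [482.731 338.138 113.124] 120.64845233211214
scene 121 [530.568 343.432 113.866] 121.08058928716856
scene 124 [579.991 349.433 114.073] 120.80061720465076
side 59 [474.617 332.242 114.489] 122.5261147161624
side 53 [523.665 338.022 114.403] 121.95361256678065
side 53 [572.833 344.575 114.298] 121.92793284232192
[550.187  -5.594 189.614] 15.75 [-0.    -0.004 -0.001 -0.     0.001  0.002] 29.99973177909851
```

View pics/fin.png

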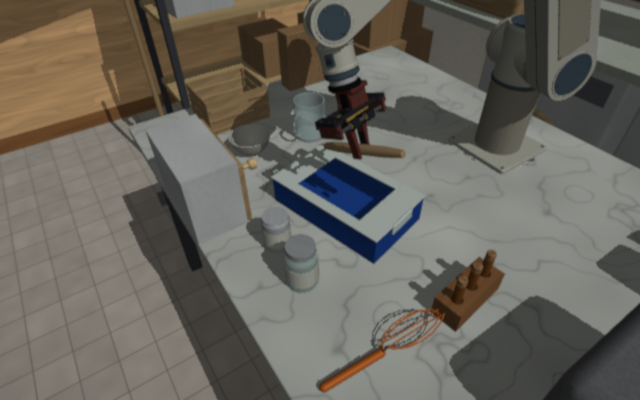

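The pin is held high over the tub (scene pixels (325..405,150)), with its lower end about 160 mm above the shelf. All three tubes stand in the rack near (472,280), and nothing else has moved.

```bash
python3 -c "
from workcell import ctrl
print(ctrl.close_job())"
```

```text
the job is handed in; nothing more can be done
None
```

The job is handed in (no verdict was returned): the stray tube stands fully down and released in the rack's free hole, and the gripper holds the pin still over the tub, its lower end about 160 mm above the shelf.

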